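Pin the slotted spacer to the jig rail and slide it into the corner

ROBOT

A 6-joint arm with a two-finger parallel gripper is mounted at the origin on the work surface. World frame = base frame: x ahead of the robot, y to its left, z up, the work surface at z = 0. Lengths are in mm, angles in rad, forces in N, time in s.
With the tool pointing down it reaches from about 300 to 775 mm from the base axis. Payload 14.6 kg.
Tool frame: the origin (TCP) lies midway between the tips of the shut fingers; the grasp point (between the pads) lies manip.grasp_offset behind it (manip.grasp_offset is the distance from the TCP to the grasp point, in mm); z points along the fingers, y is the direction in which the jaws open and shut (so a half turn about z gives the same grasp; the last joint's range is limited). The gripper opens to 94 mm and grips with 3 to 60 N. Pads are 16 mm wide; open, the fingers measure 119 mm over their backs; the gripper's body (75 mm by 177 mm) begins 78 mm behind the grasp point.
Start: joints at [-0.067, 0.3, 1.521, -0, 1.321, -0.067], TCP at [549.99, -0.002, 205.446] pointing down, gripper open.
Joint ranges: [-3.03, 3.03], [-0.79, 2.21], [0.23, 2.52], [-1.04, 4.18], [0, 3.07], [-2.55, 2.55]. Speed limits (rad/s): [2.22, 2.22, 2.57, 3.14, 3.14, 3.14].

INTERFACE

Orientations are given as [roll, pitch, yaw] about the fixed x, y, z axes, in that order (R = Rz(yaw) Ry(pitch) Rx(roll)).
In Python, from cell import monitor, vision, order, manip gives the robot as it stands.
- The arm moves only by the shell command python3 -m jog 'ROWS' [FORCE]. ROWS is JSON, a list of rows, each a list of 7 numbers: the shift along the tool's x, y, z in cm, then the turn, a rotation vector about the tool's x, y, z in rad, then the opening in per cent of the stroke, from 0 (shut) to 100 (fully open). In form: [[tx, ty, tz, rx, ry, rz, jaw], ...]. A call has 1 to 8 rows; each row shifts and turns the commanded pose from where the row before left it, along the tool's axes as they then stand; what a row does not reach is not made up. A row lasts 1/10 s, in which the tool goes at most 50 mm and 8.59 degrees, less where a joint would pass 70% of its speed; a pose out of reach is approached as far as the arm can. A call is refused whole if a number of a shift passes 5 or a number of a turn 0.15, either way. A call with a gripper value outside its range is refused whole. The fingers move at their own pace and stop on an object; FORCE is the grip in N (left out, the last holds). Time passes only in rows, so rows that do not move let the fingers close. It gives the time, the measured TCP pose, the force and the opening at its end, in the units of the state.
- monitor.read_state(): the state, without advancing time (a new reading comes with each control period).
- vision.camera(name): name is "scene" or "side" or "wrist"; returns a dict with "color" (420x560x3 uint8, blue, green, red), "fx", "fy", "cx", "cy" (pixels), "cam_to_world" (4x4, takes a point from camera to world coordinates); the wrist camera has in their place "tool_from_camera" (4x4, takes a point from camera to tool coordinates, whose origin is the TCP and whose axes are the flange's). Camera axes: x right, y down, z forward; pixel columns grow to the right and rows downward; lengths in mm; the calibration is good to about 2 mm. A picture is of the moment at which its call begins: read the wrist's pose just before it. There is no depth.
- order.sign_off(): hands the job in, once; it reports no verdict.
The state is a dict: "clock": time; "joints": joint angles; "qd": joint speeds; "effort": joint torques, N m; "eef_pos": TCP position; "eef_rot": TCP orientation; "wrist_force": force on the tool from outside, world axes, zero at the start; "moment": the same for the moment, N m; "finger_gap": finger opening in mm.
Only numpy, scipy, OpenCV 4.12 (cv2) and the standard library are available. Lean on these libraries where they do the work, as an engineer would, in place of code of your own. Each camera call takes 0.05 s, during which the arm holds its last target.

TASK

Load the blue slotted spacer into the drilling jig with a fingertip: push it across the plate until its long closed edge lies flat against the long dark rail, then, keeping it against the rail, slide it along into the corner pocket until it is fully home against the end stop and still flush with the rail. Only push or drag it, never lift it off the plate, and do not disturb the brass pin, the spray can or the hammer. Finish clear of everything.

Things in the scene. Friction and masses are not known exactly. Their poses are not given: they have to be found in the camera images.
- jig: Fixed drilling jig on the bench. Bare aluminium plate 170 mm (its x) by 320 mm (its y), 12 mm thick; origin at the centre of the plate's underside, on the bench, z up. Dark steel bars on it, all 16 mm high (tops 28 mm above the bench): long rail on the +x side, end stop on the +y end, short lip. Low bolt heads (4 mm) at x = -70 mm, y = +-145 mm.
- jig_corner (a point): Inner corner of the jig where rail and end stop meet, on the plate's top (jig x +60, y +140, z +12 mm; axes as the jig's). The rail runs the whole 320 mm along y, inner face at jig x = +60, outer at +82 mm. The end stop's inner face is at jig y = +140 mm; the stop is 20 mm thick and reaches from the rail to jig x = -21 mm.
- jig_lip (a point): Inner tip of the short lip, on the plate's top (jig x -3, y +124, z +12 mm; axes as the jig's). The lip is the bar x -21 to -3 mm that reaches back from the end stop to jig y = +124 mm, parallel to the rail. Rail, stop and lip make the corner pocket, 63 mm wide and 16 mm deep, open towards -y.
- spacer: Loose blue slotted aluminium spacer, U-shaped from above, about 155 g, flat on the plate: 58 mm (its x) by 90 mm (its y), 16 mm thick. Origin: centre of that outline, at the underside. Its straight closed edge (x = +29 mm) goes against the rail. Starts off the rail in the plate's -y half, turned up to 0.4 rad. Home: origin at jig x +31, y +95 mm, axes parallel to the jig's.
- spacer_slot (a point): Centre of the spacer's slot, at the height of its underside (spacer x -11, y 0 mm; axes as the spacer's). The slot is 46 mm wide (along y), 36 mm deep (along x), cut right through the thickness and open towards the spacer's -x edge; a closed fingertip can stand in it on the plate. Slot floor at spacer x = +7 mm; the legs either side are 22 mm wide.
- pin: Bystander: loose brass pin, 18 mm diameter, 40 mm tall, standing on the jig plate near its -x edge; origin at the centre of its foot. Leave alone.
- can: Bystander: spray can with a yellow label, 60 mm diameter, 140 mm tall, standing on the bench left of the jig (+y); origin at the centre of its foot. Leave alone.
- hammer: Bystander: hammer lying on the bench right of the jig (-y), roughly along x, 260 mm long, 26 mm thick, head (80 mm wide) away from the robot; origin at mid-length on the bench. Leave alone.
There are look-alikes about, which are no part of the job. Of the things that look like the spacer, the smallest one is meant.

How it is judged (in metres and radians):
On the way:
1. the spacer's closed edge lies flat against the rail (within 2.5 mm and 0.05 rad) before it reaches the pocket (x of spacer in the frame of jig above 0.0285 m and angle between the y axis of spacer and the y axis of jig, either way round below 0.05 rad and y of spacer in the frame of jig below 0.07 m), for 0.1 s.
At the end, for the whole second after the job is handed in: The spacer lies flat and at rest in the corner pocket, closed edge to the rail, within 2.5 mm of touching both the rail and the end stop, parallel to the rail within 0.04 rad (x of spacer in the frame of jig between 0.0285 and 0.0335 m and y of spacer in the frame of jig between 0.0925 and 0.0975 m and angle between the y axis of spacer and the y axis of jig, either way round below 0.04 rad and height (world z) of spacer between 0.0095 and 0.0145 m and angle between spacer's own z axis and vertical below 0.05 rad and linear speed of spacer below 0.01 m/s and x of spacer_slot in the frame of jig below 0.025 m).
It fails at once if the spacer is lifted (more than 6 mm) or tipped (more than 0.2 rad) off the plate (height (world z) of spacer above 0.018 m or angle between spacer's own z axis and vertical above 0.2 rad).
It fails at once if the spacer travels along the second half of the plate (its centre beyond y = 30 mm in the jig's frame) more than 8 mm away from the rail (y of spacer in the frame of jig above 0.03 m and x of spacer in the frame of jig below 0.023 m).
It fails at once if the brass pin, the can or the hammer is moved more than 15 mm (distance of any of pin, can, hammer from where it was at the start of the episode above 0.015 m).
It also fails if it takes over 38 s, if anything falls off the work surface, if the arm or the gripper's body presses on something with over 40 N, if the wrist force passes 120 N, or if a joint passes its speed limit or range.

## Working session

There is one attempt and no reset: what is moved stays moved. The work goes in short steps, Python scripts to look and compute and a shell command to move; the robot and the scene stay as the last step left them, time stands still between calls to the robot, and variables do not carry over. Pictures are saved under pics/ and viewed, and the job is handed in when it is done.

```bash
ls; mkdir -p pics; python3 - <<'E'
from cell import monitor, vision, order, manip
import cv2
s=monitor.read_state(); print(s, manip.grasp_offset)
for n in ("scene","side","wrist"):
    c=vision.camera(n); cv2.imwrite(f"pics/{n}0.png",c["color"])
    print(n,c["fx"],c["cx"],c["cy"]); print(c.get("cam_to_world",c.get("tool_from_camera")))
E
```

```text
pics
{'clock': 0.0, 'joints': array([-6.66181979e-02,  3.00454264e-01,  1.52158243e+00,  3.70169603e-05,
        1.32071887e+00, -6.66039796e-02]), 'qd': array([ 0.00114156,  0.00041524, -0.00115412, -0.00276904, -0.00016708,
       -0.00052158]), 'effort': array([-1.53750298e-03, -5.31805658e+01, -3.52735734e+01,  7.07558286e-02,
        2.43994006e-02, -4.79655944e-05]), 'eef_pos': array([5.49732084e+02, 1.46602821e-02, 2.04895002e+02]), 'eef_rot': array([-3.14043471e+00, -1.13172655e-04,  1.57077286e+00]), 'wrist_force': array([-0.46372939,  0.02070191, -0.55490287]), 'moment': array([-0.03914436, -0.05812229, -0.00229746]), 'finger_gap': 93.70948661723565} 18.8
scene 466.69013712387704 275.6495565771962 216.85581304603988
[[ 6.03090420e-01  4.42492548e-01 -6.63688398e-01  1.18393975e+03]
 [ 7.97613414e-01 -3.44682216e-01  4.94981829e-01 -5.41911556e+02]
 [-9.73581682e-03 -8.27885569e-01 -5.60812535e-01  6.32676952e+02]
 [ 0.00000000e+00  0.00000000e+00  0.00000000e+00  1.00000000e+00]]
side 396.4492640302053 284.4564840689022 213.2405897759838
[[-9.72874778e-01 -1.27628888e-01  1.92939193e-01  3.16294364e+02]
 [-2.30761295e-01  5.93989706e-01 -7.70665592e-01  7.19522592e+02]
 [-1.62447020e-02 -7.94284015e-01 -6.07329411e-01  6.39384280e+02]
 [ 0.00000000e+00  0.00000000e+00  0.00000000e+00  1.00000000e+00]]
wrist 340.45820537278615 276.92386208793334 207.1547742490839
[[-1.51081855e-04 -9.58143627e-01 -2.86287908e-01  8.34067124e+01]
 [ 9.99999967e-01 -2.04866489e-04  1.57916802e-04 -6.78380850e-01]
 [-2.09957776e-04 -2.86287875e-01  9.58143626e-01 -1.79674772e+02]
 [ 0.00000000e+00  0.00000000e+00  0.00000000e+00  1.00000000e+00]]
```

View pics/scene0.png

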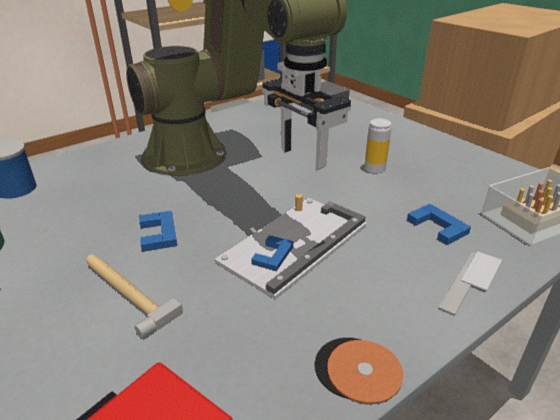

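View pics/side0.png

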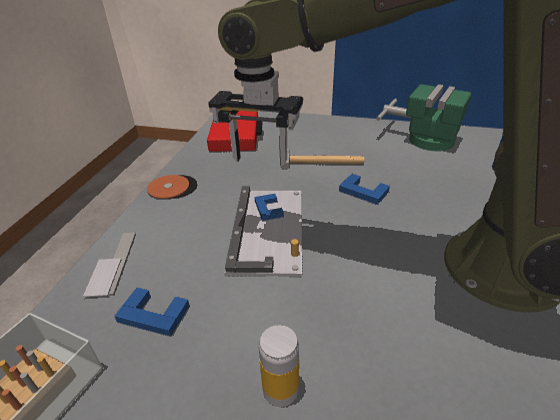

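View pics/wrist0.png

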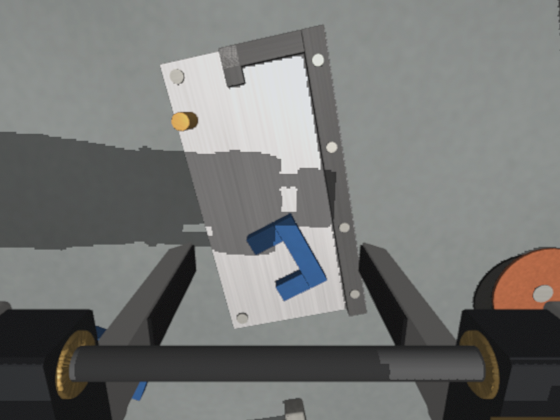

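Three blue U shapes are in view: scene (158,230) and (440,222) on the bench, and (275,252) on the jig plate. The one on the plate looks the smallest and lies where the text says. I'll confirm it in an enlarged crop and measure.

```bash
cat > h.py <<'E'
import numpy as np, cv2
from scipy.spatial.transform import Rotation as R
from cell import monitor, vision
def grab(n):
    s=monitor.read_state(); c=vision.camera(n)
    if n=="wrist":
        T=np.eye(4); T[:3,:3]=R.from_euler("xyz",s["eef_rot"]).as_matrix(); T[:3,3]=s["eef_pos"]
        c["cam_to_world"]=T@c["tool_from_camera"]
    return c
def cast(c,uv,z):
    uv=np.atleast_2d(uv).astype(float); M=np.array(c["cam_to_world"])
    d=np.c_[(uv[:,0]-c["cx"])/c["fx"],(uv[:,1]-c["cy"])/c["fy"],np.ones(len(uv))]@M[:3,:3].T
    o=M[:3,3]; return o+d*((z-o[2])/d[:,2])[:,None]
def two(c1,u1,c2,u2):
    ray=lambda c,u:(np.array(c["cam_to_world"])[:3,3],np.array(c["cam_to_world"])[:3,:3]@np.array([(u[0]-c["cx"])/c["fx"],(u[1]-c["cy"])/c["fy"],1]))
    (o1,d1),(o2,d2)=ray(c1,u1),ray(c2,u2)
    t=np.linalg.lstsq(np.c_[d1,-d2],o2-o1,rcond=None)[0]
    p,q=o1+t[0]*d1,o2+t[1]*d2
    return (p+q)/2,np.linalg.norm(p-q)
def blue(im):
    h=cv2.cvtColor(im,cv2.COLOR_BGR2HSV)
    return cv2.inRange(h,(100,120,25),(125,255,255))
E
python3 - <<'E'
from h import *
import pickle
cs={n:grab(n) for n in("scene","side","wrist")}
pickle.dump(cs,open("c0.pkl","wb"))
for n,c in cs.items():
    cn,_=cv2.findContours(blue(c["color"]),cv2.RETR_EXTERNAL,cv2.CHAIN_APPROX_NONE)
    for k in cn:
        if cv2.contourArea(k)>150:
            h=cv2.convexHull(k); w=cast(c,h[:,0],16)[:,:2].astype(np.float32); r=cv2.minAreaRect(w)
            print(n,cv2.minAreaRect(k)[0],np.round(r[0]),np.round(r[1]))
a=cs["wrist"]["color"][10:340,150:380]; b=cs["scene"]["color"][190:300,200:380]
cv2.imwrite("pics/cropw.png",cv2.resize(a,None,fx=1.8,fy=1.8,interpolation=2)[:600])
cv2.imwrite("pics/crops.png",cv2.resize(b,None,fx=4.4,fy=4.4,interpolation=2))
E
```

```text
scene (271.988037109375, 252.33554077148438) [556. -83.] [ 62. 103.]
scene (156.5115509033203, 230.57513427734375) [ 329. -242.] [ 76. 144.]
scene (437.8846130371094, 223.576904296875) [702. 282.] [ 98. 131.]
scene (13.044543266296387, 176.48440551757812) [-161. -432.] [ 84. 279.]
scene (270.5, 56.0) [-683.  828.] [ 88. 564.]
side (151.50001525878906, 310.5000305175781) [697. 289.] [ 87. 130.]
side (268.8767395019531, 206.1712646484375) [563. -93.] [ 60. 106.]
side (363.75, 188.25) [ 324. -233.] [ 99. 127.]
side (417.0, 63.5) [  104. -2034.] [2721.  908.]
wrist (285.9070739746094, 257.8360290527344) [561. -90.] [59. 95.]
```

View pics/cropw.png

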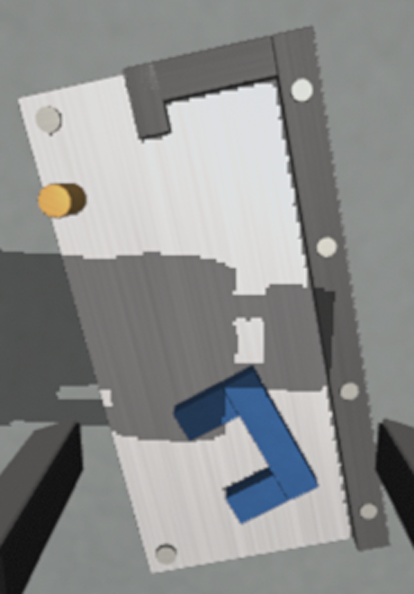

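View pics/crops.png

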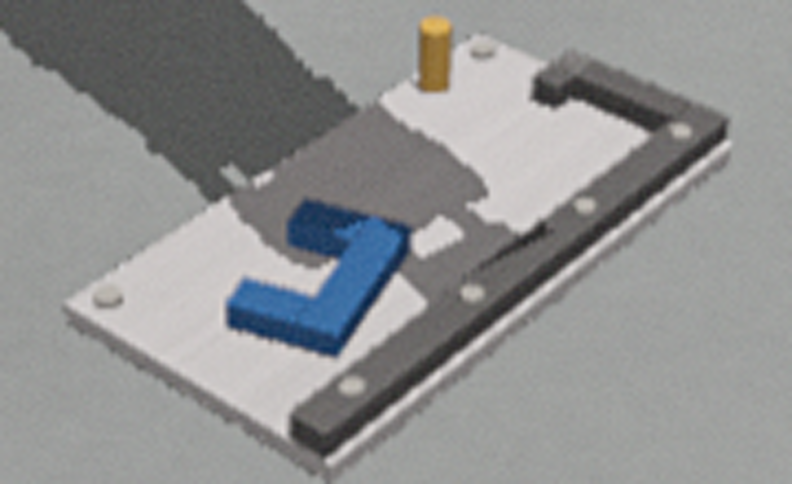

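The crops confirm it. The blue U on the plate at scene (272,252) and wrist (286,258) is about 59×95 mm, against roughly 90×130 for the others, so it is the spacer. In the wrist view the rail is on the right, the stop is at the top and the brass pin is at about (183,121). Next I measure the jig and spacer.

```bash
python3 - <<'E'
from h import *
import pickle
cs=pickle.load(open("c0.pkl","rb")); w,s,d=cs["wrist"],cs["scene"],cs["side"]
W=lambda x,y:(150+x/1.8,10+y/1.8); S=lambda x,y:(200+x/4.4,190+y/4.4)
P={"rail out top +y":(W(313,27),28),"rail out top -y":(W(389,545),28),"rail in top -y":(W(357,550),28),"plate -x+y":(W(18,98),12),"plate -x-y":(W(150,573),12),
"lip tip outer?":(W(142,138),28),"sp +x+y":(W(253,368),28),"sp +x-y":(W(317,487),28),"sp -x-y":(W(241,523),28),"pin top":(W(55,200),52)}
for k,(u,z) in P.items(): print(k,np.round(cast(w,u,z)[0],1))
print("2view rail out +y",two(w,W(313,27),s,S(728,120)))
print("2view plate -x-y",two(w,W(150,573),s,S(64,305)))
print("2view sp+x-y top",two(w,W(317,487),s,S(337,330)))
print("2view sp+x+y top",two(w,W(253,368),s,S(409,229)))
print("pin top",two(w,W(55,200),s,S(436,22)))
print("can top centre",two(s,(380,125),d,(279,336)), "pos z=140",cast(s,(380,125),140),cast(d,(279,336),140))
E
```

```text
rail out top +y [593.5 156.1  28. ]
rail out top -y [ 656.7 -156.1   28. ]
rail in top -y [ 635.5 -160.    28. ]
plate -x+y [430.4 123.4  12. ]
plate -x-y [ 493.4 -189.7   12. ]
lip tip outer? [501.7 101.2  28. ]
sp +x+y [564.2 -31.6  28. ]
sp +x-y [ 606.7 -112.8   28. ]
sp -x-y [ 557.5 -139.4   28. ]
pin top [457.8  69.2  52. ]
2view rail out +y (array([593.92411655, 156.75592916,  25.25539041]), np.float64(0.20668202848517428))
2view plate -x-y (array([ 493.98787389, -190.04718099,   10.28547437]), np.float64(2.192280436377486))
2view sp+x-y top (array([ 607.0441689 , -111.62607345,   29.03243895]), np.float64(1.5221238553483463))
2view sp+x+y top (array([563.99772156, -33.2673727 ,  23.9082665 ]), np.float64(1.0212501265115532))
pin top (array([458.21974797,  69.36451404,  53.10646113]), np.float64(0.38956964581077924))
can top centre (array([416.69718895, 377.27162122, 136.34382054]), np.float64(5.3421509265751945)) pos z=140 [[425.37953941 370.88353843 140.        ]] [[413.94584025 377.9006744  140.        ]]
```

The measurements agree with each other. The jig is at about (545,-16.3) with yaw +0.199 rad, and four corners agree within 1 mm. Rail and plate lengths come out at 318–319 mm against 320, and heights are within 3 mm. The spacer is at about (560,-86), turned +0.283 rad relative to the jig, with its edge measured at 91.7 mm against 90. I'll shut the fingers, align the tool with the jig (tool x = jig y, tool y = jig x) and hover over the slot.

```bash
python3 -m jog '[[-2.2,0,2.5,0,0,0,0],[-2.2,0,2.5,0,0,0,0],[-2.2,0,2.5,0,0,0,0],[-2.1,-0.1,2.5,0,0,0,0],[0,0,0,0,0,-0.1,0],[0,0,0,0,0,-0.1,0],[0,0,0,0,0,0,0],[0,0,0,0,0,0,0]]' 20
python3 - <<'E'
from h import *
import pickle
cs={n:grab(n) for n in("scene","wrist")}; pickle.dump(cs,open("c1.pkl","wb"))
cv2.imwrite("pics/w1.png",cs["wrist"]["color"]); cv2.imwrite("pics/s1.png",cv2.resize(cs["scene"]["color"][150:310,190:390],None,fx=3.7,fy=3.7,interpolation=2))
s=monitor.read_state(); print(s["clock"],s["eef_pos"],s["eef_rot"],s["finger_gap"],s["wrist_force"])
E
```

```text
clock: 1.1
eef_pos: [549.1, -87.0, 105.5]
eef_rot: [3.141, 0.0, 1.768]
wrist_force: [0.1, -0.0, -0.5]
finger_gap: 33.2
1.2 [549.03928438 -86.88641439 105.54661648] [3.14142586e+00 9.19710515e-05 1.76876421e+00] 25.440444556798266 [ 0.28873488  0.11919937 -1.36906426]
```

View pics/w1.png

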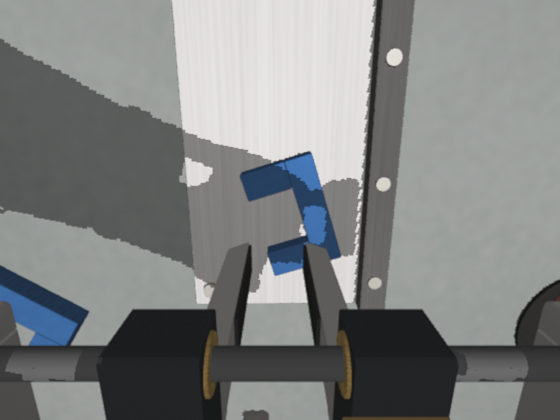

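View pics/s1.png

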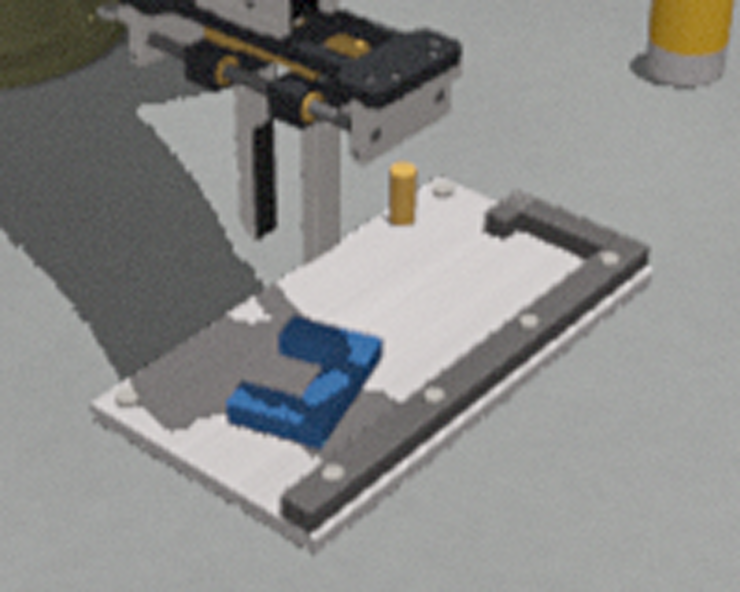

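The fingers are still closing above the slot. The spacer's closed edge runs from (312,153) to (340,257) in the wrist view. I remeasure from this closer second place.

```bash
cat >> h.py <<'E'
JY=0.199; JO=np.array([545.,-16.3]); EX=np.array([np.cos(JY),np.sin(JY)]); EY=np.array([-EX[1],EX[0]])
def tojig(p): q=np.asarray(p)[...,:2]-JO; return np.stack([q@EX,q@EY],-1)
E
python3 - <<'E'
from h import *
import pickle
w0=pickle.load(open("c0.pkl","rb"))["wrist"]; w=pickle.load(open("c1.pkl","rb"))["wrist"]
pts=cast(w,[(312,153),(340,257),(241,174)],28); print(np.round(pts,1), np.round(tojig(pts),1))
print("h", two(w0,(150+253/1.8,10+368/1.8),w,(312,153)),two(w0,(150+317/1.8,10+487/1.8),w,(340,257)))
e=pts[0]-pts[1]; a=np.arctan2(-e[0],e[1]); print("angle rel",a-JY,np.linalg.norm(e))
x=np.array([np.cos(a),np.sin(a)]); y=np.array([-x[1],x[0]]); c=(pts[0]+pts[1])[:2]/2-29*x
print("centre",c,tojig(c))
t=monitor.read_state()["eef_pos"][:2]-c; print("tcp in spacer",t@x,t@y)
# rail inner edge at top
print("rail edge",tojig(cast(w,[(377,20),(367,150),(357,290)],28)))
E
```

```text
[[ 564.6  -33.6   28. ]
 [ 606.5 -112.4   28. ]
 [ 514.9  -59.9   28. ]] [[  15.8  -20.8]
 [  41.3 -106.3]
 [ -38.1  -36.8]]
h (array([565.02251616, -34.18517259,  20.65402785]), np.float64(1.134217834557007)) (array([ 606.44269186, -112.25512459,   28.65501282]), np.float64(0.38360959032980263))
angle rel 0.2894712577962071 89.21472453711492
centre [559.94314994 -86.59126605] [  0.75242156 -71.85814967]
tcp in spacer -9.767178760725304 4.856296521099476
rail edge [[  57.34982673   68.85472335]
 [  57.05512458  -18.65809298]
 [  57.31092399 -136.99710244]]
```

Both places agree: centre (559.9,-86.6), tilt 0.289. The tool is at spacer (-9.8,+4.9), inside the slot. I descend to about 16 mm, roughly 4 mm above the plate.

```bash
python3 -m jog '[[0,-0.2,1.5,0,0,0,0],[0,0,1.5,0,0,0,0],[0,0,1.5,0,0,0,0],[0,0,1.5,0,0,0,0],[0,0,1.5,0,0,0,0],[0,0,0.8,0,0,0,0],[0,0,0.7,0,0,0,0],[0,0,0,0,0,0,0]]'
python3 - <<'E'
from h import *
s=monitor.read_state(); print(s["clock"],s["eef_pos"],tojig(s["eef_pos"]),s["finger_gap"],s["wrist_force"])
cs={n:grab(n) for n in("scene","wrist")}
cv2.imwrite("pics/w2.png",cs["wrist"]["color"]); cv2.imwrite("pics/s2.png",cv2.resize(cs["scene"]["color"][150:310,190:390],None,fx=3.7,fy=3.7,interpolation=2))
E
```

```text
clock: 2.0
eef_pos: [546.8, -87.3, 14.8]
eef_rot: [-3.141, -0.0, 1.771]
wrist_force: [-0.1, -0.1, 0.4]
finger_gap: 0.4
2.0 [546.78467846 -87.31298528  14.8207692 ] [-12.28904037 -69.96433836] 0.35868683414071567 [-0.07723405 -0.079779    0.40455301]
```

View pics/w2.png

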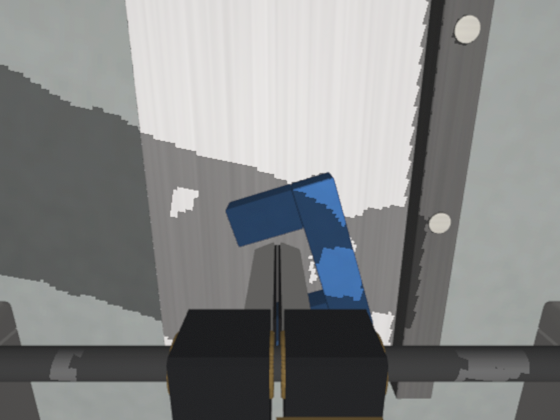

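View pics/s2.png

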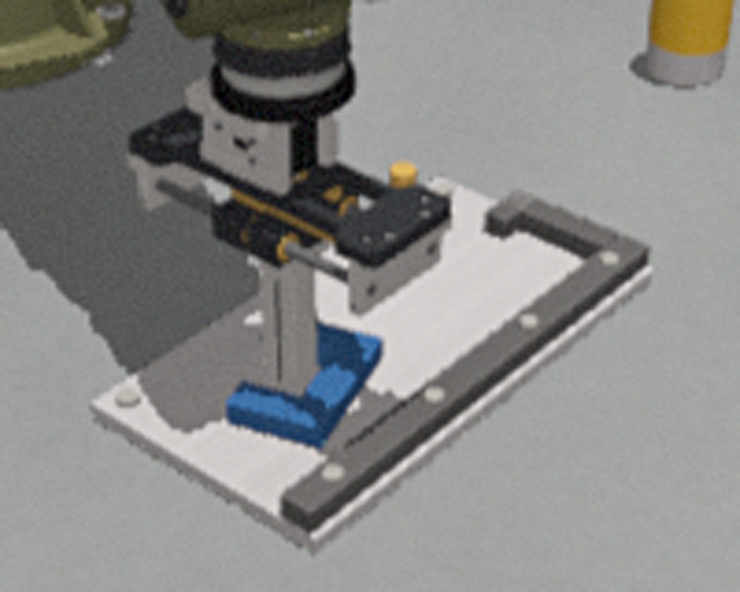

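The finger stands in the slot without contact. I push toward the rail (+tool y).

```bash
python3 -m jog '[[0,0.4,0,0,0,0,0],[0,0.4,0,0,0,0,0],[0,0.4,0,0,0,0,0],[0,0.4,0,0,0,0,0],[0,0.4,0,0,0,0,0],[0,0.4,0,0,0,0,0],[0,0.4,0,0,0,0,0],[0,0,0,0,0,0,0]]'
python3 - <<'E'
from h import *
s=monitor.read_state(); print(s["clock"],s["eef_pos"],tojig(s["eef_pos"]),s["wrist_force"])
cs={n:grab(n) for n in("scene","wrist")}
cv2.imwrite("pics/w3.png",cs["wrist"]["color"]); cv2.imwrite("pics/s3.png",cv2.resize(cs["scene"]["color"][150:310,190:390],None,fx=3.7,fy=3.7,interpolation=2))
E
```

```text
clock: 2.9
eef_pos: [575.0, -81.7, 15.4]
eef_rot: [3.141, 0.0, 1.771]
wrist_force: [0.5, 0.1, -0.1]
finger_gap: 0.4
2.9 [574.99197263 -81.71159658  15.40242286] [ 16.46890985 -70.04977086] [ 0.47742424  0.08357024 -0.06149354]
```

View pics/w3.png

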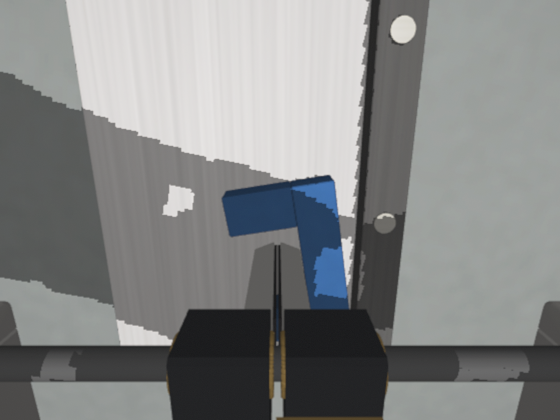

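View pics/s3.png

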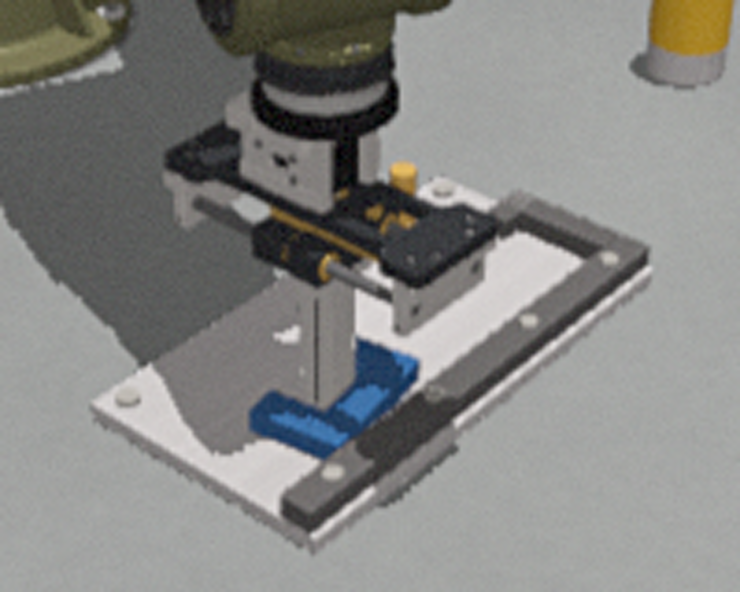

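The spacer has already turned to about half its tilt, and its near corner is close to the rail. I keep pushing in small steps and watch the force.

```bash
python3 -m jog '[[0,0.3,0,0,0,0,0],[0,0.2,0,0,0,0,0],[0,0.2,0,0,0,0,0],[0,0,0,0,0,0,0]]'; python3 -m jog '[[0,0.15,0,0,0,0,0],[0,0,0,0,0,0,0]]'; 
python3 - <<'E'
from h import *
s=monitor.read_state(); print(s["clock"],s["eef_pos"],tojig(s["eef_pos"]),s["wrist_force"])
cs={n:grab(n) for n in("scene","wrist")}
cv2.imwrite("pics/w4.png",cs["wrist"]["color"]); cv2.imwrite("pics/s4.png",cv2.resize(cs["scene"]["color"][150:310,190:390],None,fx=3.7,fy=3.7,interpolation=2))
E
```

```text
clock: 3.4
eef_pos: [581.6, -80.4, 15.4]
eef_rot: [3.141, 0.0, 1.771]
wrist_force: [-0.5, 0.3, -0.1]
finger_gap: 0.5
clock: 3.6
eef_pos: [582.9, -80.1, 15.5]
eef_rot: [3.142, -0.0, 1.771]
wrist_force: [-0.4, 0.6, -1.0]
finger_gap: 0.6
3.6 [582.9124149  -80.11830215  15.45663596] [ 24.54801731 -70.0537061 ] [-0.36909155  0.59619306 -0.97821029]
```

View pics/w4.png

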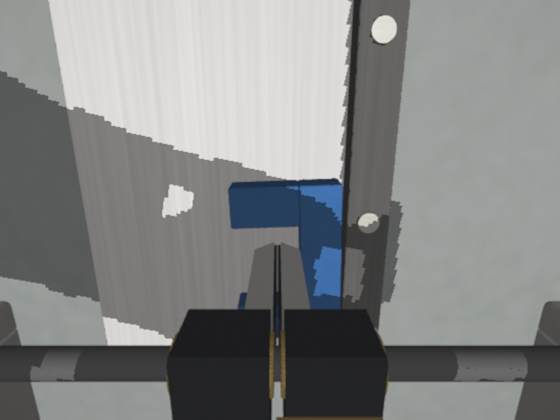

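View pics/s4.png

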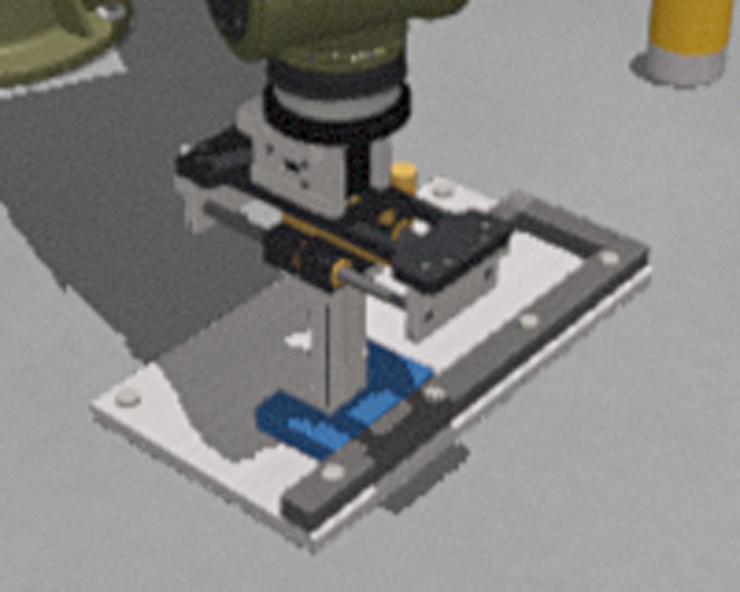

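It is almost flush: the closed edge at column 343 runs along the rail face. I press until I feel contact.

```bash
python3 -m jog '[[0,0.1,0,0,0,0,0],[0,0,0,0,0,0,0]]'; python3 -m jog '[[0,0.1,0,0,0,0,0],[0,0,0,0,0,0,0]]'
```

```text
clock: 3.9
eef_pos: [583.8, -79.9, 15.5]
eef_rot: [-3.142, -0.0, 1.771]
wrist_force: [-1.4, 0.5, 0.9]
finger_gap: 0.3
clock: 4.1
eef_pos: [584.7, -79.7, 15.4]
eef_rot: [-3.141, -0.0, 1.771]
wrist_force: [-3.1, -0.3, 1.6]
finger_gap: 0.1
```

```bash
python3 -m jog '[[0,0.1,0,0,0,0,0],[0,0,0,0,0,0,0]]'; python3 -m jog '[[0,0.05,0,0,0,0,0],[0,0,0,0,0,0,0]]'
python3 - <<'E'
from h import *
s=monitor.read_state(); print(s["clock"],s["eef_pos"],tojig(s["eef_pos"]),s["wrist_force"])
cs={n:grab(n) for n in("scene","wrist")}
w=cs["wrist"]; cv2.imwrite("pics/w5.png",cv2.resize(w["color"][150:320,200:440],None,fx=3.3,fy=3.3,interpolation=2))
E
```

```text
clock: 4.3
eef_pos: [584.8, -79.7, 15.4]
eef_rot: [-3.139, -0.0, 1.771]
wrist_force: [-9.7, -0.9, 6.7]
finger_gap: 0.5
clock: 4.5
eef_pos: [584.8, -79.7, 15.4]
eef_rot: [-3.138, -0.001, 1.771]
wrist_force: [-13.4, -2.2, 9.0]
finger_gap: 0.4
4.5 [584.79126426 -79.71644593  15.37984637] [ 26.46922975 -70.03120877] [-13.37129521  -2.2348783    9.03148564]
```

View pics/w5.png

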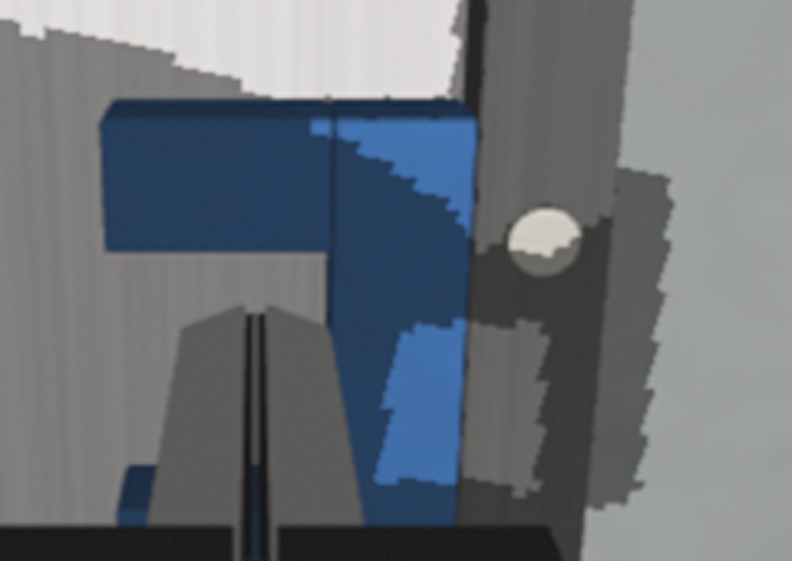

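The spacer is flush: the blue edge and rail edge coincide, and contact force is about 13 N at tool jig x 26.5. I ease the press slightly and slide along +jig y (tool x).

```bash
python3 -m jog '[[0,-0.07,0,0,0,0,0],[0.4,0,0,0,0,0,0],[0.4,0,0,0,0,0,0],[0.4,0,0,0,0,0,0],[0.4,0,0,0,0,0,0],[0.4,0,0,0,0,0,0],[0.4,0,0,0,0,0,0]]'
```

```text
clock: 5.3
eef_pos: [580.0, -56.8, 15.1]
eef_rot: [-3.14, 0.001, 1.771]
wrist_force: [-6.4, -6.5, 1.1]
finger_gap: 0.5
```

```bash
python3 -m jog '[[0.4,0,0,0,0,0,0],[0.4,0,0,0,0,0,0],[0.4,0,0,0,0,0,0],[0.4,0,0,0,0,0,0]]'
python3 - <<'E'
from h import *
s=monitor.read_state(); print(s["clock"],s["eef_pos"],tojig(s["eef_pos"]),s["wrist_force"])
cs={n:grab(n) for n in("scene","wrist")}
w=cs["wrist"]; cv2.imwrite("pics/w6.png",w["color"])
E
```

```text
clock: 5.7
eef_pos: [576.8, -41.1, 15.1]
eef_rot: [-3.139, 0.001, 1.771]
wrist_force: [-5.7, -7.0, 1.1]
finger_gap: 0.1
5.7 [576.82496035 -41.12364281  15.06941786] [ 26.28952181 -30.62519203] [-5.73152337 -6.95494477  1.07242062]
```

View pics/w6.png

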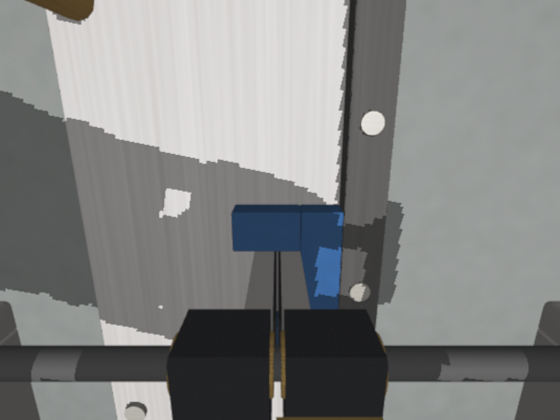

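The spacer slides flush against the rail, with its leg directly ahead of the finger. I continue.

```bash
python3 -m jog '[[0.6,0,0,0,0,0,0],[0.6,0,0,0,0,0,0],[0.6,0,0,0,0,0,0],[0.6,0,0,0,0,0,0],[0.6,0,0,0,0,0,0],[0.6,0,0,0,0,0,0],[0.6,0,0,0,0,0,0],[0.6,0,0,0,0,0,0]]'
python3 - <<'E'
from h import *
s=monitor.read_state(); print(s["clock"],s["eef_pos"],tojig(s["eef_pos"]),s["wrist_force"])
w=grab("wrist"); cv2.imwrite("pics/w7.png",w["color"])
E
```

```text
clock: 6.6
eef_pos: [567.2, 5.9, 15.1]
eef_rot: [-3.139, 0.001, 1.771]
wrist_force: [-7.2, -8.4, 1.2]
finger_gap: 0.2
6.6 [567.17616527   5.90922883  15.05838169] [26.12903716 17.38693671] [-7.20972298 -8.36422013  1.18921125]
```

View pics/w7.png

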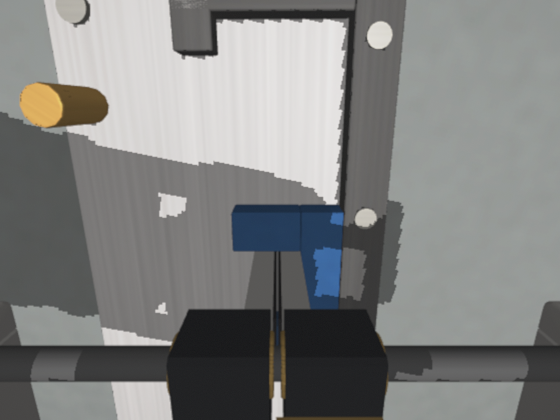

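```bash
python3 -m jog '[[0.6,0,0,0,0,0,0],[0.7,0,0,0,0,0,0],[0.7,0,0,0,0,0,0],[0.7,0,0,0,0,0,0],[0.7,0,0,0,0,0,0],[0.7,0,0,0,0,0,0],[0.7,0,0,0,0,0,0],[0.6,0,0,0,0,0,0]]'
python3 - <<'E'
from h import *
s=monitor.read_state(); print(s["clock"],s["eef_pos"],tojig(s["eef_pos"]),s["wrist_force"])
w=grab("wrist"); cv2.imwrite("pics/w8.png",w["color"])
E
```

```text
clock: 7.45
eef_pos: [556.4, 58.8, 15.1]
eef_rot: [-3.139, 0.001, 1.771]
wrist_force: [-6.8, -9.6, 1.7]
finger_gap: 0.4
7.45 [556.35534304  58.78514738  15.0541166 ] [25.97476268 71.35849548] [-6.79086261 -9.63003355  1.7422531 ]
```

View pics/w8.png

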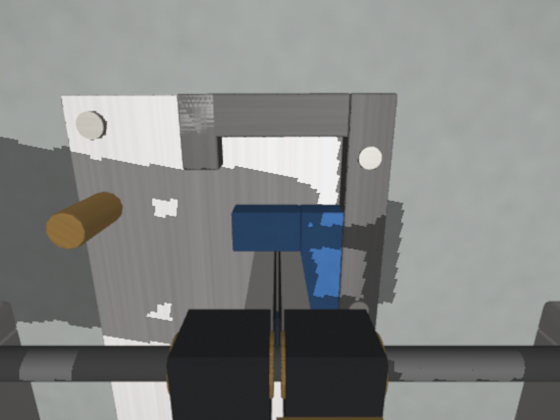

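The spacer is still flush, and its -x edge at column 233 clears the lip at 219. About 38 mm remains, so I slow down.

```bash
python3 -m jog '[[0.5,0,0,0,0,0,0],[0.5,0,0,0,0,0,0],[0.5,0,0,0,0,0,0],[0.5,0,0,0,0,0,0],[0.5,0,0,0,0,0,0],[0.5,0,0,0,0,0,0],[0.3,0,0,0,0,0,0],[0,0,0,0,0,0,0]]'
python3 -m jog '[[0.2,0,0,0,0,0,0],[0.2,0,0,0,0,0,0],[0,0,0,0,0,0,0]]'
```

```text
clock: 8.3
eef_pos: [549.7, 91.3, 15.0]
eef_rot: [-3.139, 0.001, 1.771]
wrist_force: [-7.5, -6.1, 3.2]
finger_gap: 0.6
clock: 8.6
eef_pos: [549.0, 94.9, 15.1]
eef_rot: [-3.139, 0.001, 1.771]
wrist_force: [-8.4, -7.7, 3.6]
finger_gap: 0.3
```

```bash
python3 -m jog '[[0.15,0,0,0,0,0,0],[0,0,0,0,0,0,0]]'; python3 -m jog '[[0.15,0,0,0,0,0,0],[0,0,0,0,0,0,0]]'
python3 - <<'E'
from h import *
s=monitor.read_state(); print(s["clock"],s["eef_pos"],tojig(s["eef_pos"]),s["wrist_force"])
w=grab("wrist"); cv2.imwrite("pics/w9.png",cv2.resize(w["color"][120:320,170:430],None,fx=3,fy=3,interpolation=2))
E
```

```text
clock: 8.8
eef_pos: [548.7, 96.0, 15.1]
eef_rot: [-3.139, 0.002, 1.771]
wrist_force: [-6.3, -11.3, 2.3]
finger_gap: 0.5
clock: 9.0
eef_pos: [548.7, 96.1, 15.1]
eef_rot: [-3.138, 0.004, 1.771]
wrist_force: [-4.6, -22.3, 3.4]
finger_gap: 0.8
9.0 [548.7012917   96.1354866   15.07683813] [ 25.85552327 109.4848397 ] [ -4.57955839 -22.30583627   3.36538404]
```

View pics/w9.png

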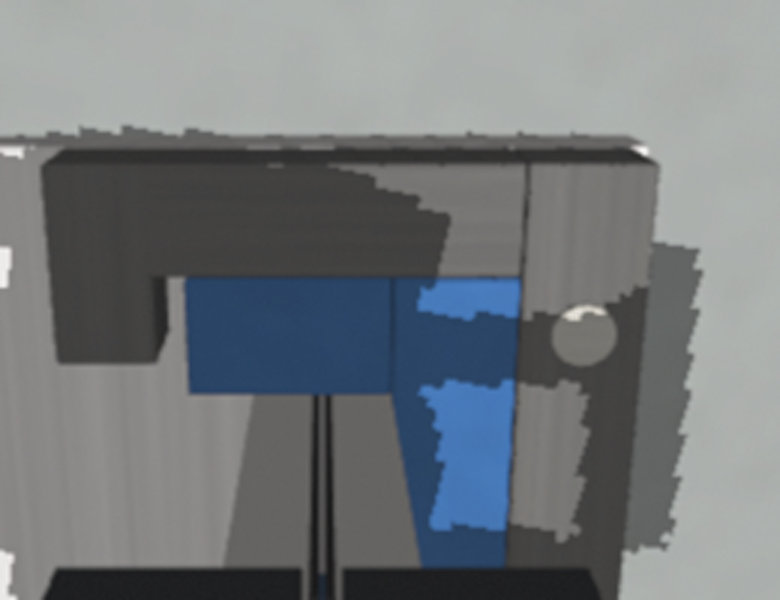

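The spacer is home. The force rose to 22 N against the stop at tool jig y 109.5, against 110 predicted, and the picture shows no gap at the stop or the rail. I release both contacts diagonally, then lift straight out and clear.

```bash
python3 -m jog '[[-0.1,-0.05,0,0,0,0,0],[-0.1,-0.1,0,0,0,0,0],[-0.15,-0.15,0,0,0,0,0],[-0.3,-0.3,0,0,0,0,0],[0,0,0,0,0,0,0]]'
python3 - <<'E'
from h import *
s=monitor.read_state(); print(s["clock"],s["eef_pos"],tojig(s["eef_pos"]),s["wrist_force"])
E
python3 -m jog '[[0,0,-0.5,0,0,0,0],[0,0,-1,0,0,0,0],[0,0,-1.5,0,0,0,0],[0,0,-2,0,0,0,0],[0,0,-3,0,0,0,0],[0,0,-3,0,0,0,0],[0,0,-3,0,0,0,0],[-3,0,0,0,0,0,0]]'
python3 -m jog '[[-3,0,0,0,0,0,0],[-3,0,0,0,0,0,0],[0,0,0,0,0,0,0]]'
python3 - <<'E'
from h import *
import pickle
cs={n:grab(n) for n in("scene","side","wrist")}; pickle.dump(cs,open("c9.pkl","wb"))
cv2.imwrite("pics/w10.png",cs["wrist"]["color"]); cv2.imwrite("pics/s10.png",cs["scene"]["color"]); cv2.imwrite("pics/d10.png",cs["side"]["color"])
E
```

```text
clock: 9.55
eef_pos: [544.6, 91.0, 15.5]
eef_rot: [3.142, -0.0, 1.771]
wrist_force: [-0.2, -0.0, -0.0]
finger_gap: 0.8
9.55 [544.61789615  91.01869664  15.50564134] [ 20.84118059 105.27627388] [-0.22090453 -0.00113329 -0.01013095]
clock: 10.35
eef_pos: [552.2, 63.7, 161.2]
eef_rot: [3.134, 0.001, 1.774]
wrist_force: [0.0, 0.2, 0.1]
finger_gap: 0.6
clock: 10.65
eef_pos: [563.2, 0.4, 156.8]
eef_rot: [3.14, 0.001, 1.768]
wrist_force: [0.6, 0.7, 1.0]
finger_gap: 0.5
```

View pics/w10.png

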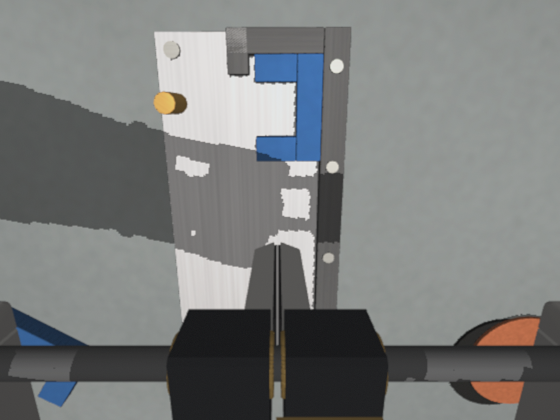

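View pics/s10.png

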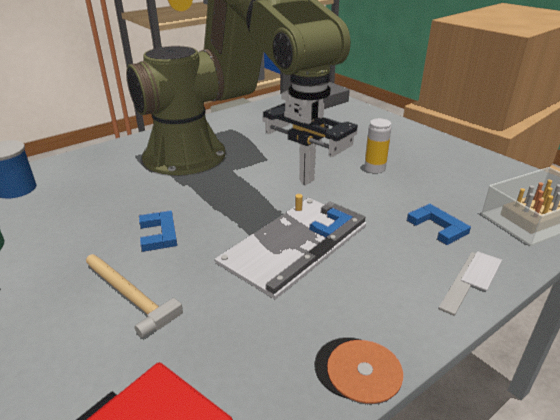

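```bash
python3 - <<'E'
from h import *
import pickle
a=pickle.load(open("c0.pkl","rb")); c=pickle.load(open("c9.pkl","rb")); w=c["wrist"]
# straight edges of blue mask (top face z=28) vs rail/stop edges
m=blue(w["color"]); m[:40]=0;m[200:]=0;m[:,:230]=0
cn=max(cv2.findContours(m,0,1)[0],key=cv2.contourArea)[:,0]
cols=[(m[r].nonzero()[0].max()+.5,r) for r in range(62,155)]
l=tojig(cast(w,cols,28)); f=np.polyfit(l[:,1],l[:,0],1); print("closed edge x, slope",l[:,0].mean(),f[0])
rows=[(q,m[:,q].nonzero()[0].min()-.5) for q in range(262,315)]
print("top edge y",tojig(cast(w,rows,28))[:,1].mean())
rb=[(q,m[:,q].nonzero()[0].max()+.5) for q in range(262,315)]
print("bottom y",tojig(cast(w,rb,28))[:,1].mean())
print("rail outer & stop corner",tojig(cast(w,[(351,27),(325,54)],28)))
for n,(y0,y1,x0,x1) in {"scene":(80,345,70,400),}.items():
    d=cv2.absdiff(a[n]["color"],c[n]["color"]).max(2)
    for k,(p,q,r,t) in {"can":(115,175,362,395),"hammer":(250,337,83,185),"pin":(190,214,290,306)}.items(): print(k,(d[p:q,r:t]>40).sum())
E
python3 - <<'E'
import cv2
i=cv2.imread("pics/w10.png")[15:175,220:360]; cv2.imwrite("pics/w10c.png",cv2.resize(i,None,fx=3.7,fy=3.7,interpolation=2))
E
```

```text
closed edge x, slope 59.36144433573412 -0.006365601892193288
top edge y 140.29038806681226
bottom y 51.34701350507793
rail outer & stop corner [[ 81.04810835 160.16703474]
 [ 60.65302718 139.90620534]]
can 0
hammer 0
pin 0
```

View pics/w10c.png

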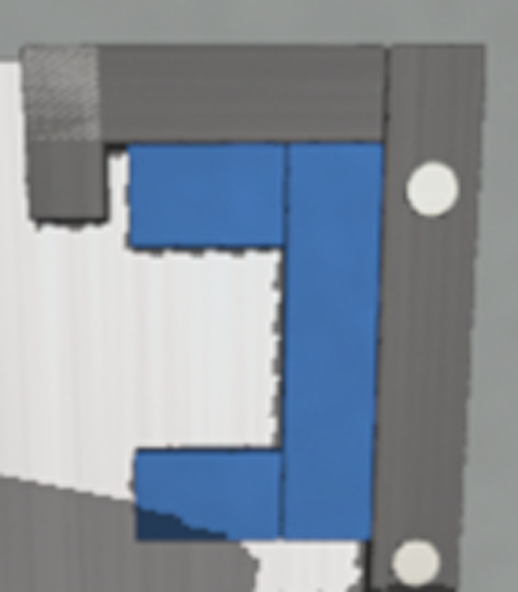

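The crop shows the spacer seated against the rail and stop with no visible gap. Its edge measures jig x 59.4 (60 nominal), y 140.3 (140 nominal) and angle about 0.006 rad. The pin, can and hammer pixels are unchanged, and the tool is clear at z 157. I hand the job in.

```bash
python3 -c "
from cell import order,monitor
print(monitor.read_state()['clock']); print(order.sign_off())"
```

```text
10.8
the job is handed in; nothing more can be done
None
```

The blue spacer is home in the corner pocket, against both the rail and the end stop, and I handed the job in at 10.8 s of the 38 s allowed. No verdict was reported.

**What I did:** I shut the fingers, stood them in the spacer's slot, and pushed it flat against the rail at about jig y -70, with about 13 N of contact force. I then slid it along the rail with about 7 N of press, until the force rose to 22 N at the end stop. I let go diagonally before lifting straight out, so the spacer was not dragged back.

**Last checks:**

| Check | Measured | Nominal |
|---|---|---|
| Closed edge, jig x | 59.4 mm | 60 mm |
| Stop-side edge, jig y | 140.3 mm | 140 mm |
| Angle to the rail | 0.006 rad | 0 |

- **Gaps:** the last wrist picture shows none at the rail or the stop.
- **Bystanders:** the pin, can and hammer look the same in the scene camera before and after.
- **Tool:** it finished clear of everything, at z 157 mm.
- **Disagreements:** two-view heights of single corners were off by up to about 7 mm, because the two wrist views were close together. One early can-position estimate missed by 5 mm between views. Neither affected the work.

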